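# Unstack the test weights after the balance check

## Task

The balance check is done: take the stack of four steel test weights off the balance and stand each one flat in the round wooden dish of its own size, the smallest weight in the smallest dish and so on up to the largest. Take them one at a time from the top down, leaving the larger ones standing on the pan until their turn. Set each one down rather than dropping it, and leave the little amber vial where it stands.

Things in the scene. Friction and masses are not known exactly. Their poses are not given: they have to be found in the camera images.
- weight_24: the smallest weight: plain upright steel cylinder, 24 mm in diameter and 24 mm high, about 0.08 kg, loose; flat top and underside with 1.5 mm chamfers. Origin at the centre of its underside, z axis up along its axis; at the start it stands on the next larger weight, 72 mm above the pan, on top of the stack
- weight_35: the second smallest weight: plain upright steel cylinder, 35 mm in diameter and 24 mm high, about 0.17 kg, loose; flat top and underside with 1.5 mm chamfers. Origin at the centre of its underside, z axis up along its axis; at the start it stands on the next larger weight, 48 mm above the pan
- weight_47: the second largest weight: plain upright steel cylinder, 47 mm in diameter and 24 mm high, about 0.3 kg, loose; flat top and underside with 1.5 mm chamfers. Origin at the centre of its underside, z axis up along its axis; at the start it stands on the next larger weight, 24 mm above the pan
- weight_60: the largest weight: plain upright steel cylinder, 60 mm in diameter and 24 mm high, about 0.5 kg, loose; flat top and underside with 1.5 mm chamfers. Origin at the centre of its underside, z axis up along its axis; at the start it stands on the balance's pan, at the bottom of the stack
- dish_24: round light-wood dish for the 24 mm weight, fixed to the bench: outside diameter 48 mm; round flat recess 40 mm in diameter (8 mm of play all round the weight), its floor 4 mm above the bench, the rim 4 mm wide and 8 mm above the bench. The four dishes stand in a row nearest the robot, in any order, and differ only in size. Origin at the centre of the underside, on the bench top
- dish_35: round light-wood dish for the 35 mm weight, fixed to the bench: outside diameter 59 mm; round flat recess 51 mm in diameter (8 mm of play all round the weight), its floor 4 mm above the bench, the rim 4 mm wide and 8 mm above the bench. The four dishes stand in a row nearest the robot, in any order, and differ only in size. Origin at the centre of the underside, on the bench top
- dish_47: round light-wood dish for the 47 mm weight, fixed to the bench: outside diameter 71 mm; round flat recess 63 mm in diameter (8 mm of play all round the weight), its floor 4 mm above the bench, the rim 4 mm wide and 8 mm above the bench. The four dishes stand in a row nearest the robot, in any order, and differ only in size. Origin at the centre of the underside, on the bench top
- dish_60: round light-wood dish for the 60 mm weight, fixed to the bench: outside diameter 84 mm; round flat recess 76 mm in diameter (8 mm of play all round the weight), its floor 4 mm above the bench, the rim 4 mm wide and 8 mm above the bench. The four dishes stand in a row nearest the robot, in any order, and differ only in size. Origin at the centre of the underside, on the bench top
- balance: compact white bench balance, fixed to the bench, 145 x 130 mm; housing 38 mm high, control strip with a dark display on its front (-x) side up to 43 mm; round metal pan 92 mm in diameter whose flat top is 50 mm above the bench. Origin on the bench top under the pan's centre; the housing reaches 85 mm to -x, 60 mm to +x and 65 mm to either side of it, in its own axes
- vial: small amber screw-cap vial with a black cap, 27 mm in diameter and 55 mm high, loose, standing on the bench to the left of the balance; not part of the job. Origin at the centre of its underside
There are look-alikes about, which are no part of the job. Leave any green or turquoise look-alike of the weight_60 alone.

How it is judged (in metres and radians):
On the way, in this order (a step that is already met when the one before it is completed fails the run):
1. the 24 mm weight is set in its own dish and let go, the larger ones still standing on the pan (horizontal distance between weight_24 and dish_24 below 0.01 m and z of weight_24 in the frame of dish_24 between 0.0015 and 0.0065 m and angle between weight_24's own z axis and vertical below 0.06 rad and contact force between weight_24 and the fingers below 0.1 N and horizontal distance between each of weight_35, weight_47, weight_60 and balance below 0.035 m and height (world z) of each of weight_35, weight_47, weight_60 above 0.04 m), for 0.2 s.
2. the 35 mm weight is set in its own dish and let go, the larger ones still standing on the pan (horizontal distance between weight_35 and dish_35 below 0.01 m and z of weight_35 in the frame of dish_35 between 0.0015 and 0.0065 m and angle between weight_35's own z axis and vertical below 0.06 rad and contact force between weight_35 and the fingers below 0.1 N and horizontal distance between each of weight_47, weight_60 and balance below 0.035 m and height (world z) of each of weight_47, weight_60 above 0.04 m), for 0.2 s.
3. the 47 mm weight is set in its own dish and let go, the larger ones still standing on the pan (horizontal distance between weight_47 and dish_47 below 0.01 m and z of weight_47 in the frame of dish_47 between 0.0015 and 0.0065 m and angle between weight_47's own z axis and vertical below 0.06 rad and contact force between weight_47 and the fingers below 0.1 N and horizontal distance between weight_60 and balance below 0.035 m and height (world z) of weight_60 above 0.04 m), for 0.2 s.
4. the 60 mm weight is set in its own dish and let go (horizontal distance between weight_60 and dish_60 below 0.01 m and z of weight_60 in the frame of dish_60 between 0.0015 and 0.0065 m and angle between weight_60's own z axis and vertical below 0.06 rad and contact force between weight_60 and the fingers below 0.1 N), for 0.2 s.
At the end, for the whole second after the job is handed in: Each of the four weights stands upright (within 0.06 rad) and let go on the floor of the dish of its own size, its centre within 10 mm of the dish's centre and its underside within 2.5 mm of the recess floor's height, all at rest (all of step 4 and horizontal distance between weight_24 and dish_24 below 0.01 m and z of weight_24 in the frame of dish_24 between 0.0015 and 0.0065 m and angle between each of weight_24, weight_35, weight_47's own z axis and vertical below 0.06 rad and contact force between each of weight_24, weight_35, weight_47 and the fingers below 0.1 N and linear speed of each of weight_24, weight_35, weight_47, weight_60 below 0.03 m/s and angular speed of each of weight_24, weight_35, weight_47, weight_60 below 0.3 rad/s and horizontal distance between weight_35 and dish_35 below 0.01 m and z of weight_35 in the frame of dish_35 between 0.0015 and 0.0065 m and horizontal distance between weight_47 and dish_47 below 0.01 m and z of weight_47 in the frame of dish_47 between 0.0015 and 0.0065 m); the robot touches nothing.
It fails at once if the 24 mm weight is dropped or falls (moving freely faster than 0.6 m/s) (linear speed of weight_24 above 0.6 m/s and contact force between weight_24 and the fingers below 0.05 N).
It fails at once if the 35 mm weight is dropped or falls (moving freely faster than 0.6 m/s) (linear speed of weight_35 above 0.6 m/s and contact force between weight_35 and the fingers below 0.05 N).
It fails at once if the 47 mm weight is dropped or falls (moving freely faster than 0.6 m/s) (linear speed of weight_47 above 0.6 m/s and contact force between weight_47 and the fingers below 0.05 N).
It fails at once if the 60 mm weight is dropped or falls (moving freely faster than 0.6 m/s) (linear speed of weight_60 above 0.6 m/s and contact force between weight_60 and the fingers below 0.05 N).
It fails at once if the vial is moved by more than 20 mm (distance of vial from where it was at the start of the episode above 0.02 m).
It also fails if it takes over 115 s, if anything falls off the work surface, if the arm or the gripper's body presses on something with over 40 N, if the wrist force passes 120 N, or if a joint passes its speed limit or range.

## Robot

A 6-joint arm with a two-finger parallel gripper is mounted at the origin on a cart in front of the work surface, level with it; the furniture and walls round the work are solid. World frame = base frame: x ahead of the robot, y to its left, z up, the work surface at z = 0. Lengths are in mm, angles in rad, forces in N, time in s.
With the tool pointing down it reaches from about 300 to 775 mm from the base axis. Payload 14.6 kg.
Tool frame: the origin (TCP) lies on the centre line of the jaws, within the pads' length; the fingertips stand 11 mm ahead of it and the grasp point (between the pads) lies 8 mm behind it; x points along the fingers, y is the direction in which the jaws open and shut, and the axes are right-handed (so a half turn about x gives the same grasp; the last joint's range is limited). The gripper opens to 94 mm and grips with 3 to 60 N. Pads are 16 mm wide; open, the fingers measure 119 mm over their backs; the gripper's body (75 mm by 177 mm) begins 78 mm behind the grasp point.
Start: joints at [-1.277, 0.3, 1.521, -0, 1.321, -0.067], TCP at [194.155, -514.581, 216.446] pointing down, gripper open.
Joint ranges: [-3.03, 3.03], [-0.79, 2.21], [0.23, 2.52], [-1.04, 4.18], [0, 3.07], [-2.55, 2.55]. Speed limits (rad/s): [2.22, 2.22, 2.57, 3.14, 3.14, 3.14].

## Interface

Orientations are given as [roll, pitch, yaw] about the fixed x, y, z axes, in that order (R = Rz(yaw) Ry(pitch) Rx(roll)).
In Python, from cell import manip gives the robot as it stands.
- The arm moves only by the shell command python3 -m handwheel 'ROWS' [OPENING] [FORCE]. ROWS is JSON, a list of rows, each a list of 2 entries, a list of its own where there are three numbers: the shift along the tool's x, y, z in mm, then the turn about the tool's x in rad. In form: [[[x, y, z], spin], ...]. A call has exactly 10 rows; each row shifts and turns the commanded pose from where the row before left it, along the tool's axes as they then stand; what a row does not reach is not made up. A row lasts 1/8 s, in which the tool goes at most 62.5 mm and 10.7 degrees, less where a joint would pass 70% of its speed; a pose out of reach is approached as far as the arm can. A call with a gripper value outside its range is refused whole. OPENING is the closure in counts, from 0 (fully open) to 255 (shut), set as the call begins (- or left out, the last holds). The fingers move at their own pace and stop on an object; FORCE is the grip in N (left out, the last holds). Time passes only in rows, so rows that do not move let the fingers close, or fill a call up. It gives the time, the measured TCP pose, the force and the opening at its end, in the units of the state.
- manip.read_state(): the state, without advancing time (a new reading comes with each control period).
- manip.camera(name): name is "scene" or "top" or "wrist"; returns a dict with "pixels" (384x512x3 uint8, red, green, blue), "z_map" (384x512 float32, mm along the optical axis (not along the pixel's ray), 0 where there is no reading), "mtx" (3x3 intrinsics, pixels), "k1" (the pictures are not rectified: a ray, as slopes to the right and down, at radius r is drawn at 1 + k1 r^2 times it, then the intrinsics apply), "xyz" and "orientation" of the camera in the world. Camera axes: x right, y up, looking along -z (the intrinsics and any distortion apply to the point x, -y, -z); pixel columns grow to the right and rows downward; lengths in mm; the calibration is good to about 2 mm. A picture is of the moment at which its call begins.
- manip.sign_off(): hands the job in, once; it reports no verdict.
Trained networks look in the newest picture that a camera, given by its name, has taken for a name from the list of things; names that differ only in an ending like _2 or _b are one class to them, and where a whole thing is asked for, a point or a joint stands for the part that bears it (a point fixed in the world has none). Each returns a list of dicts, best first, with "confidence" (0 to 1); they miss things now and then, are a little off and sometimes report something else, mostly with a low value. They report only what shows in the picture. A call takes as long as a camera call. They do not tell look-alikes from the thing itself.
- manip.cut_out(target, camera): "region" (384x512 bool, what is visible of it) and "centre" ([column, row] in pixels, amid what is visible of it).
The state is a dict: "clock": time; "joints": joint angles; "qd": joint speeds; "effort": joint torques, N m; "eef_pos": TCP position; "eef_rot": TCP orientation; "wrist_force": force on the tool from outside, world axes, zero at the start; "moment": the same for the moment, N m; "finger_gap": finger opening in mm.
Only numpy, scipy, OpenCV 4.12 (cv2) and the standard library are available. Lean on these libraries where they do the work, as an engineer would, in place of code of your own. Each camera call takes 0.05 s, during which the arm holds its last target. There are 200 camera calls.

## Working session

There is one attempt and no reset: what is moved stays moved. The work goes in short steps, Python scripts to look and compute and a shell command to move; the robot and the scene stay as the last step left them, time stands still between calls to the robot, and variables do not carry over. Pictures are saved under pics/ and viewed, about 12 in all and at most 16, crops included, and the job is handed in when it is done.

```bash
ls; mkdir -p pics
cat > h.py <<'E'
import numpy as np, cv2
from scipy.spatial.transform import Rotation as R
from cell import manip
def shot(n,save=None):
    c=manip.camera(n)
    if save: cv2.imwrite('pics/'+save,c['pixels'][:,:,::-1])
    return c
def world(c):
    "HxWx3 world points (mm) from depth"
    K=np.array(c['mtx'],float);k1=c['k1'];z=c['z_map']
    h,w=z.shape;u,v=np.meshgrid(np.arange(w),np.arange(h))
    xd=(u-K[0,2])/K[0,0];yd=(v-K[1,2])/K[1,1]
    x,y=xd.copy(),yd.copy()
    for _ in range(10):
        f=1+k1*(x*x+y*y);x=xd/f;y=yd/f
    P=np.stack([x*z,-y*z,-z],-1)
    o=np.array(c['orientation'],float)
    M=o if o.shape==(3,3) else R.from_euler('xyz',o).as_matrix()
    W=P@M.T+np.array(c['xyz']);W[z<=0]=np.nan
    return W
E
python3 - <<'E'
from h import *
s=manip.read_state();print(s)
for n in('scene','top'):
    c=shot(n,n+'0.png');print(n,c['xyz'],c['orientation'],c['mtx'],c['k1'])
    np.savez('/tmp/'+n,**{k:c[k] for k in c})
    for t in('weight_24','weight_35','weight_47','weight_60','dish_24','dish_60','balance','vial'):
        W=world(c)
        for d in manip.cut_out(t,n):
            m=d['region'];print(t,round(d['confidence'],2),np.round(d['centre']),m.sum(),np.round(np.nanmedian(W[m],0)),np.round(np.nanpercentile(W[m][:,2],95)))
E
```

```text
pics
{'clock': 0.0, 'joints': array([-1.27661759e+00,  3.00464528e-01,  1.52157594e+00,  9.60678449e-06,
        1.32069453e+00, -6.66002415e-02]), 'qd': array([-1.28682781e-03, -6.01003715e-04,  6.32993440e-05,  1.19781945e-03,
       -1.37134932e-03,  5.82718548e-04]), 'effort': array([-2.01656170e-03, -5.31809127e+01, -3.52739024e+01,  7.07202265e-02,
        2.44248135e-02, -4.16735941e-05]), 'eef_pos': array([ 194.07944472, -514.35574372,  215.89210324]), 'eef_rot': array([-1.64554208,  1.56965395,  1.85682717]), 'wrist_force': array([ 0.68705232, -0.1840206 , -0.46985374]), 'moment': array([ 0.00354835, -0.00933118, -0.0103454 ]), 'finger_gap': 94.17278992594171}
scene [154.46807867 690.54340163 661.07063322] [ 0.84087543 -0.00238045 -2.38010745] [[360.08730024   0.         255.8609999 ]
 [  0.         360.08730024 195.69202674]
 [  0.           0.           1.        ]] -0.06470526165631335
weight_24 0.94 [282. 201.] 435 [586. 133.  22.] 24.0
weight_24 0.83 [330. 221.] 438 [448. 108.  22.] 24.0
weight_24 0.63 [259. 181.] 336 [677. 120.  22.] 25.0
weight_24 0.57 [236. 183.] 146
[... 2833 characters left out ...]
60 0.86 [300. 156.] 450 [681. 111.  23.] 26.0
weight_60 0.68 [240. 168.] 114 [617. 257. 145.] 147.0
weight_60 0.57 [244. 183.] 158 [607. 250.  72.] 75.0
dish_24 0.86 [186. 254.] 401 [441. 402.   3.] 8.0
dish_24 0.66 [269. 248.] 259 [457. 190.   4.] 9.0
dish_24 0.61 [229. 254.] 634 [443. 291.   4.] 8.0
dish_24 0.59 [358. 254.] 909 [438. -26.   4.] 8.0
dish_60 0.86 [186. 254.] 401 [441. 402.   3.] 8.0
dish_60 0.66 [269. 248.] 259 [457. 190.   4.] 9.0
dish_60 0.61 [229. 254.] 634 [443. 291.   4.] 8.0
dish_60 0.59 [358. 254.] 909 [438. -26.   4.] 8.0
balance 0.72 [243. 190.] 2518 [596. 253.  38.] 51.0
vial 0.66 [158. 195.] 133 [581. 463.  51.] 56.0
vial 0.59 [236. 178.] 44 [609. 265. 118.] 122.0
```

Run:
```python
import cv2
a=cv2.imread('pics/top0.png')[130:290,130:400];cv2.imwrite('pics/topc.png',cv2.resize(a,None,fx=2.9,fy=2.9,interpolation=cv2.INTER_CUBIC))
a=cv2.imread('pics/scene0.png')[150:340,150:400];cv2.imwrite('pics/scenec.png',cv2.resize(a,None,fx=3.1,fy=3.1,interpolation=cv2.INTER_CUBIC))
```

```text
(no output)
```

View pics/topc.png

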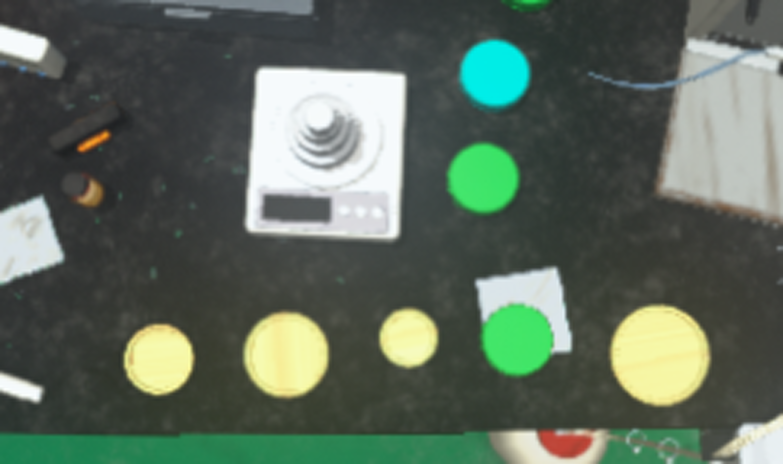

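View pics/scenec.png

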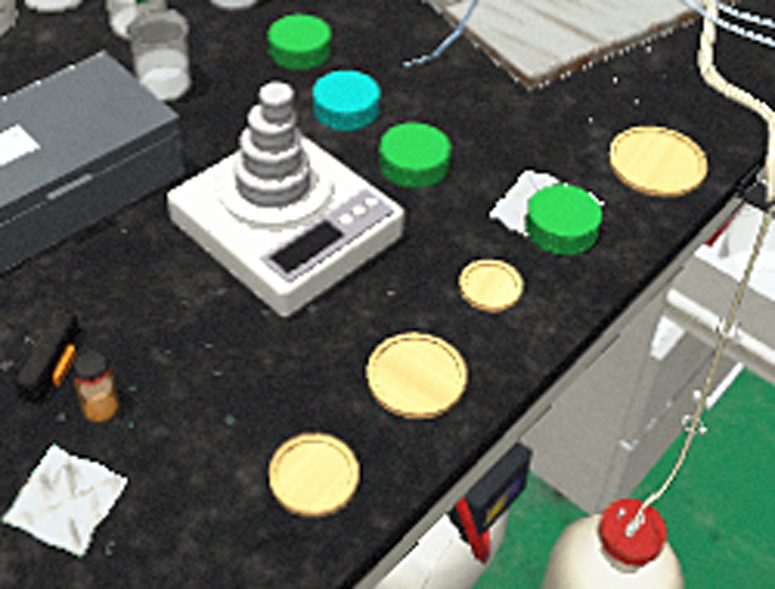

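The scene has three green and one turquoise cylinder, all look-alikes and not wanted. In the enlarged top crop they sit at (483,178), (517,340), (530,0) and (495,73). The steel stack stands on the white balance at (322,130). The dishes, by size, are 35 at (158,358), 47 at (287,354), 24 at (408,338) and 60 at (660,355). The vial is at (82,188). Next I'll fit the positions.

```bash
cat >> h.py <<'E'
from scipy.optimize import least_squares
def circ(P,r):
    "centre of a circle of known radius through edge points"
    f=lambda q:np.hypot(P[:,0]-q[0],P[:,1]-q[1])-r
    return least_squares(f,np.median(P,0)+1e-3,loss='soft_l1').x
def stack(c,cx=(613,258),rs=(12,17.5,23.5,30),tops=(146,122,98,74)):
    W=world(c);out=[]
    near=np.hypot(W[...,0]-cx[0],W[...,1]-cx[1])<60
    for r,t in zip(rs,tops):
        m=near&(abs(W[...,2]-t+12)<8)   # side wall
        P=W[m][:,:2]
        m2=near&(abs(W[...,2]-t)<5);Q=W[m2][:,:2]
        out.append((int(2*r),m.sum(),np.round(circ(P,r),1) if m.sum()>8 else None,m2.sum(),np.round(Q.mean(0),1) if len(Q) else None,np.round((Q.min(0)+Q.max(0))/2,1) if len(Q) else None,np.round(np.median(W[m2][:,2]),1)))
    return out
def dish(c,target_xy,n):
    W=world(c);m=(W[...,2]>-20)&(np.hypot(W[...,0]-target_xy[0],W[...,1]-target_xy[1])<55)
    img=c['pixels'].astype(int);m&=(img[...,0]>img[...,2]+50)&(img[...,0]>120)&(img[...,0]>img[...,1]-10)
    P=W[m];h=cv2.minEnclosingCircle(P[:,:2].astype(np.float32));
    return m.sum(),np.round(P[:,:2].mean(0),1),np.round(h[0],1),round(h[1]*2,1)
E
cat > m.py <<'E'
from h import *
print(R.from_euler('xyz',manip.read_state()['eef_rot']).as_matrix().round(3))
for n in('scene','top'):
    c=dict(np.load('/tmp/'+n+'.npz'))
    print(n);[print(*s) for s in stack(c)]
    for t in((440,403),(443,293),(457,190),(438,-25)): print(t,*dish(c,t,n))
    W=world(c);b=[]
    m=(W[...,2]>60)&(W[...,0]>300)&(W[...,0]<1000)&(W[...,1]>-300)&(W[...,1]<600)
    k=(W[m]//50*50).astype(int);u,i=np.unique(k[:,:2],axis=0,return_inverse=True)
    for j in range(len(u)): 
        if (i.ravel()==j).sum()>15: b.append((*u[j].tolist(),int(W[m][i.ravel()==j,2].max())))
    print(b)
E
python3 m.py
```

```text
[[ 0.     0.353 -0.936]
 [-0.    -0.936 -0.353]
 [-1.     0.    -0.   ]]
scene
24 57 [605.2 273.3] 66 [617.7 260.4] [619.2 258.8] 144.9
35 79 [600.7 280.6] 76 [618.7 267.3] [622.6 263. ] 120.8
47 99 [595.5 289.9] 103 [617.  269.3] [624.6 261.4] 97.1
60 118 [586.5 296.6] 148 [614.2 270.6] [623.5 261.4] 72.8
(440, 403) 615 [440.  403.9] [441.8 402.1] 65.5
(443, 293) 702 [442.9 295. ] [444.9 293.1] 77.6
(457, 190) 269 [456.4 190.3] [458.9 187.3] 57.2
(438, -25) 555 [437.5 -24.1] [438.2 -26.3] 92.7
[(550, 250, 74), (600, -300, 279), (600, 200, 144), (600, 250, 147), (650, -300, 242), (650, -250, 245), (650, -200, 243), (650, -150, 242), (700, -300, 241), (700, -250, 241), (700, -200, 242), (700, -150, 242), (700, -100, 242), (700, 250, 69), (700, 300, 69), (700, 350, 68), (700, 400, 69), (700, 450, 67), (700, 500, 62), (700, 550, 64), (750, -300, 241), (750, -250, 242), (750, -200, 243), (750, -150, 243), (750, -100, 242), (750, 250, 68), (750, 300, 68), (750, 350, 70), (750, 400, 68), (750, 450, 69), (800, -300, 255), (800, -250, 241), (800, -200, 242), (800, -150, 243), (800, -100, 241
[... 1459 characters left out ...]
, 71), (750, 400, 71), (750, 450, 70), (800, -300, 257), (800, -250, 245), (800, -200, 244), (800, -150, 245), (800, -100, 244), (800, 150, 71), (800, 200, 72), (800, 250, 70), (800, 300, 70), (800, 350, 70), (800, 400, 70), (800, 450, 69), (850, -300, 259), (850, -250, 259), (850, -200, 259), (850, -150, 259), (850, -100, 242), (850, 0, 107), (850, 50, 108), (850, 200, 71), (850, 350, 67), (850, 400, 68), (850, 450, 68), (900, -300, 258), (900, -250, 259), (900, -200, 259), (900, -150, 258), (900, 0, 106), (900, 50, 106), (900, 100, 108), (900, 150, 107), (900, 550, 202), (950, -250, 258), (950, -200, 259), (950, -150, 257), (950, 50, 147), (950, 100, 144), (950, 150, 101), (950, 550, 199)]
```

```bash
python3 -m handwheel '[[[-5,0,0],0.0361],[[-5,0,0],0.0361],[[-5,0,0],0.0361],[[-5,0,0],0.0361],[[-5,0,0],0.0361],[[-5,0,0],0.0361],[[-5,0,0],0.0361],[[-5,0,0],0.0361],[[-5,0,0],0.0361],[[-5,0,0],0.0361]]' 0 20
python3 -m handwheel '[[[0,-20,-10],0],[[0,-38,-20],0],[[0,-38,-20],0],[[0,-38,-20],0],[[0,-38,-20],0],[[0,-38,-20],0],[[0,-38,-20],0],[[0,-38,-20],0],[[0,-38,-20],0],[[0,-38,-20],0]]'
python3 -m handwheel '[[[0,-38,-22],0],[[0,-38,-22],0],[[0,-38,-22],0],[[0,-38,-22],0],[[0,-38,-22],0],[[0,-38,-22],0],[[0,-38,-22],0],[[0,-38,-22],0],[[0,-38,-22],0],[[0,-38,-22],0]]'
```

```text
clock: 2.15
eef_pos: [194.2, -514.6, 266.8]
eef_rot: [0.759, 1.571, -2.385]
wrist_force: [0.8, 0.5, 0.5]
finger_gap: 94.0
clock: 3.4
eef_pos: [384.7, -151.3, 266.8]
eef_rot: [2.713, 1.57, -0.43]
wrist_force: [0.8, -0.5, -0.3]
finger_gap: 93.8
clock: 4.65
eef_pos: [604.9, 228.7, 266.6]
eef_rot: [-2.936, 1.571, 0.204]
wrist_force: [0.5, -0.8, 0.4]
finger_gap: 94.0
```

Run:
```python
from h import *
s=manip.read_state();print(R.from_euler('xyz',s['eef_rot']).as_matrix().round(3),s['joints'].round(2))
c=shot('wrist','wrist1.png');np.savez('/tmp/wrist',**c);print(c['xyz'],c['orientation'])
[print(*q) for q in stack(c)]
```

```text
[[ 0.    -0.001 -1.   ]
 [ 0.    -1.     0.001]
 [-1.    -0.    -0.   ]] [ 0.3   0.49  1.14 -0.    1.51  1.88]
[678.41013449 229.71109867 435.63733793] [-2.52980409e-01  8.68484011e-05 -1.57293718e+00]
24 72 [620.8 258.6] 565 [621.5 258.4] [621.1 258.5] 146.7
35 68 [652.4 245.6] 487 [631.8 259.8] [627.  260.1] 122.7
47 58 [663.4 237.6] 539 [636.  256.5] [627.6 260.2] 98.7
60 56 [671.2 228.1] 624 [638.1 254.9] [627.5 260. ] 74.6
```

View pics/wrist1.png

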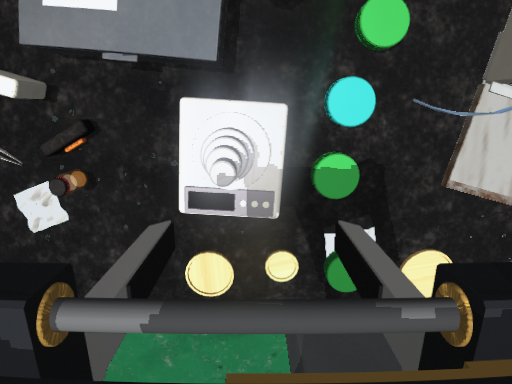

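The wrist picture shows the steel stack at (225,160) with clear space round it and the open jaws at the bottom of the frame. The 24 mm weight is at about (620, 258.5). I'll descend and close on it.

```bash
python3 -m handwheel '[[[5,-10,-5],0],[[10,-10,-5],0],[[15,-10,-5],0],[[20,0,0],0],[[20,0,0],0],[[20,0,0],0],[[15,0,0],0],[[12,0,0],0],[[8,0,0],0],[[3,0,0],0]]' 0 20
python3 -m handwheel '[[[0,0,0],0],[[0,0,0],0],[[0,0,0],0],[[0,0,0],0],[[0,0,0],0],[[0,0,0],0],[[0,0,0],0],[[0,0,0],0],[[0,0,0],0],[[0,0,0],0]]' 255 20
python3 - <<'E'
from h import *
c=shot('wrist','wrist2.png')
c=shot('scene');a=c['pixels'][150:300,170:310,::-1];cv2.imwrite('pics/s2.png',cv2.resize(a,None,fx=4,fy=4))
E
```

```text
clock: 5.95
eef_pos: [619.3, 257.3, 138.2]
eef_rot: [0.084, 1.571, -3.057]
wrist_force: [0.3, -0.3, 0.8]
finger_gap: 93.8
clock: 7.2
eef_pos: [619.3, 257.3, 138.5]
eef_rot: [-1.457, 1.571, 1.684]
wrist_force: [0.2, 0.4, 0.6]
finger_gap: 23.1
```

View pics/s2.png

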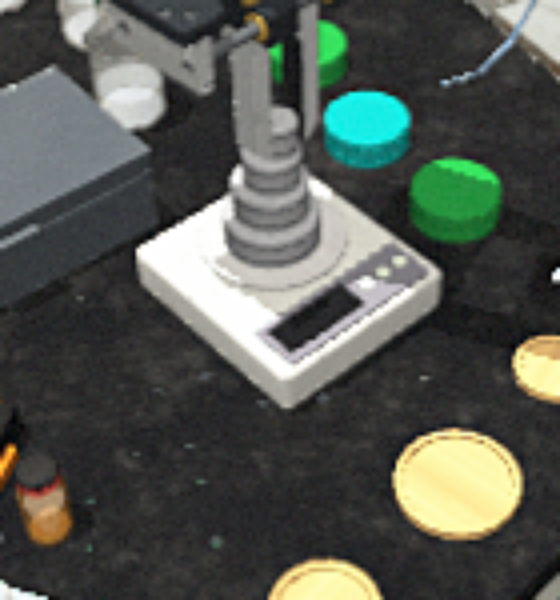

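The crop shows the pads on the small top weight at (280,130), with the three larger ones undisturbed below it. Next I'll lift it and carry it to the smallest dish.

```bash
python3 -m handwheel '[[[-5,0,0],0],[[-12,0,0],0],[[-13,0,0],0],[[0,5,12],0],[[0,10,24],0],[[0,12,28],0],[[0,13,30],0],[[0,12,28],0],[[0,10,25],0],[[0,6.8,15.8],0]]'
python3 -m handwheel '[[[10,0,0],0],[[20,0,0],0],[[25,0,0],0],[[25,0,0],0],[[22,0,0],0],[[18,0,0],0],[[12,0,0],0],[[5,0,0],0],[[0,0,0],0],[[0,0,0],0]]'
python3 - <<'E'
from h import *
print(manip.read_state()['eef_pos'].round(1))
c=shot('wrist','wrist3.png');c2=shot('scene')
a=c2['pixels'][200:280,260:380,::-1];cv2.imwrite('pics/s3.png',np.hstack([cv2.resize(a,(576,384)),c['pixels'][200:384,150:360,::-1][:, :, :].repeat(2,0)[:384].repeat(1,1)[:368].__array__() if 0 else cv2.resize(c['pixels'][150:384,190:380,::-1],(212,384))]))
E
```

```text
clock: 8.55
eef_pos: [455.8, 188.3, 169.6]
eef_rot: [-2.827, 1.569, 0.315]
wrist_force: [-0.2, 0.4, -0.7]
finger_gap: 23.6
clock: 9.8
eef_pos: [456.9, 188.7, 32.0]
eef_rot: [-2.813, 1.57, 0.328]
wrist_force: [0.3, 0.3, -0.8]
finger_gap: 23.6
[456.9 188.7  32. ]
```

View pics/s3.png

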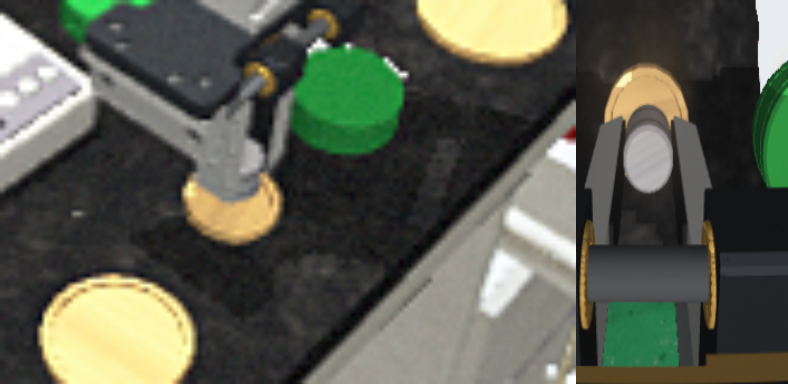

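The weight hangs above the smallest dish, at about (230,190) in the left panel. A green look-alike stands close by at (345,100), so I'll open only part way here.

```bash
python3 -m handwheel '[[[4,0,0],0],[[3,0,0],0],[[2,0,0],0],[[1,0,0],0],[[0.7,0,0],0],[[0,0,0],0],[[0,0,0],0],[[0,0,0],0],[[0,0,0],0],[[0,0,0],0]]'
python3 - <<'E'
from h import *
c=shot('wrist');W=world(c);m=(abs(W[...,2]-28)<4)&(np.hypot(W[...,0]-457,W[...,1]-188.6)<16)
P=W[m];print(m.sum(),np.median(P,0),(P.min(0)+P.max(0))/2, manip.read_state()['wrist_force'],dish(c,(457,189),0))
m=(W[...,2]>15)&(abs(W[...,1]-108)<45)&(abs(W[...,0]-450)<50)&(c['pixels'][...,1]>1.3*c['pixels'][...,0]);P=W[m];print('green',np.percentile(P,[1,99],0).round())
E
```

```text
clock: 11.15
eef_pos: [456.5, 188.6, 20.8]
eef_rot: [-2.44, 1.571, 0.701]
wrist_force: [0.1, -0.5, -0.5]
finger_gap: 23.3
1639 [459.78779521 189.35176169  29.04355591] [458.08350423 189.21093477  28.00337947] [-1.30171722 -0.48923282 -0.84017547] (np.int64(2118), array([472.3, 190.9]), array([464.8, 201.3]), 69.8)
green [[430.  73.  16.]
 [485. 129.  26.]]
```

```bash
python3 -m handwheel '[[[0.3,0,0],0],[[0,0,0],0],[[0,0,0],0],[[0,0,0],0],[[0,0,0],0],[[0,0,0],0],[[0,0,0],0],[[0,0,0],0],[[0,0,0],0],[[0,0,0],0]]' 136
python3 -m handwheel '[[[-5,0,0],0],[[-10,0,0],0],[[-15,0,0],0],[[-20,0,0],0],[[-20,0,0],0],[[-20,0,0],0],[[-20,0,0],0],[[-20,0,0],0],[[-15,0,0],0],[[-5,0,0],0]]'
python3 - <<'E'
from h import *
c=shot('wrist','w4.png');W=world(c);m=(abs(W[...,2]-28)<4)&(np.hypot(W[...,0]-457,W[...,1]-188.6)<16)
P=W[m];print(m.sum(),np.median(P,0),(P.min(0)+P.max(0))/2)
[print(*q) for q in stack(c,(622,259))]
c2=shot('top');W=world(c2);m=(abs(W[...,2]-28)<4)&(np.hypot(W[...,0]-457,W[...,1]-188.6)<16)
P=W[m];print(m.sum(),np.median(P,0),(P.min(0)+P.max(0))/2);[print(*q) for q in stack(c2,(622,259))]
c2=shot('scene');a=c2['pixels'][150:310,190:400,::-1];cv2.imwrite('pics/s4.png',cv2.resize(a,None,fx=3.5,fy=3.5))
E
```

```text
clock: 12.45
eef_pos: [456.5, 188.6, 20.4]
eef_rot: [0.324, 1.571, -2.817]
wrist_force: [0.4, -0.6, 0.2]
finger_gap: 43.9
clock: 13.7
eef_pos: [456.7, 188.6, 171.6]
eef_rot: [-2.834, 1.569, 0.308]
wrist_force: [0.5, 0.2, 0.4]
finger_gap: 43.8
470 [458.48608442 189.14356993  28.72679387] [458.20377117 189.61507895  27.5650309 ]
24 0 None 0 None None nan
35 0 None 0 None None nan
47 227 [626.5 260. ] 32 [603.4 260.7] [603.5 261.3] 93.9
60 328 [627.1 260.3] 742 [603.  258.3] [603.5 259.8] 74.4
  return _methods._mean(a, axis=axis, dtype=dtype,
  ret = ret.dtype.type(ret / rcount)
  ret = um.true_divide(
Traceback (most recent call last):
ValueError: zero-size array to reduction operation minimum which has no identity
```

View pics/w4.png

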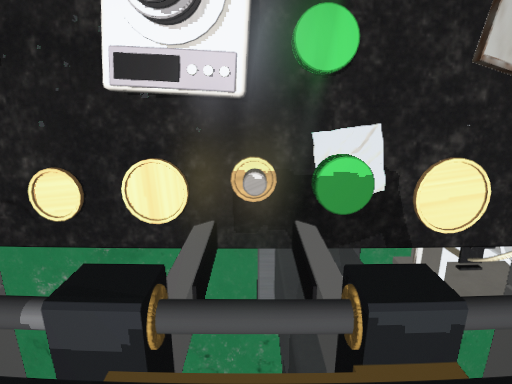

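The wrist picture shows the 24 mm weight flat in its dish at (255,182). Next is the 35 mm weight, starting with a hover and measurement.

```bash
python3 -m handwheel '[[[-5,-3,-6],0],[[-6,-8,-16],0],[[-6,-9,-20],0],[[-6,-9,-21],0],[[-6,-9,-21],0],[[-6,-9,-21],0],[[-5,-9,-20],0],[[-3,-7,-12],0],[[0,-3,-6],0],[[0,0,0],0]]' 0
cat > m2.py <<'E'
from h import *
import sys
c=shot('wrist',sys.argv[1])
print(manip.read_state()['eef_pos'].round(1))
K=np.array(c['mtx']);W=world(c)
for t in map(float,sys.argv[2:]):
    m=(abs(W[...,2]-t)<5)&(np.hypot(W[...,0]-623,W[...,1]-259)<40)
    P=W[m];print(t,m.sum(),P.mean(0).round(1),((P.min(0)+P.max(0))/2).round(1),(P.max(0)-P.min(0)).round(1))
for t in((440,403),(443,293),(457,190),(438,-25)): 
    try: print(t,*dish(c,t,0))
    except Exception as e: print(e)
E
python3 m2.py w5.png 122 98 74
```

```text
clock: 15.05
eef_pos: [599.5, 254.6, 212.7]
eef_rot: [0.335, 1.57, -2.807]
wrist_force: [-0.2, -0.1, -0.2]
finger_gap: 94.1
[599.3 254.4 213. ]
122.0 1484 [625.3 260.1 122.7] [624.9 260.3 121. ] [34.7 34.7  7.9]
98.0 740 [636.8 259.7  98.6] [629.9 260.3  97.8] [39.8 45.7  9.5]
74.0 837 [639.  258.9  74.5] [628.5 260.1  73.4] [56.1 59.8  8.7]
(440, 403) 139 [441.7 383.5] [444.1 387.1] 28.1
(443, 293) 1489 [453.7 295.6] [446.5 295.4] 70.2
(457, 190) 558 [462.9 193.6] [458.7 191.6] 48.3
(438, -25) 0 [nan nan] [0. 0.] 0.0h.py:39: RuntimeWarning: Mean of empty slice.
  return m.sum(),np.round(P[:,:2].mean(0),1),np.round(h[0],1),round(h[1]*2,1)
  ret = um.true_divide(
```

```bash
python3 -m handwheel '[[[5,-2,-8],0],[[10,-2,-10],0],[[15,-1,-6.5],0],[[18,0,0],0],[[18,0,0],0],[[14,0,0],0],[[10,0,0],0],[[5,0,0],0],[[3,0,0],0],[[0,0,0],0]]' 0 25
python3 -m handwheel '[[[0,0,0],0],[[0,0,0],0],[[0,0,0],0],[[0,0,0],0],[[0,0,0],0],[[0,0,0],0],[[0,0,0],0],[[0,0,0],0],[[0,0,0],0],[[0,0,0],0]]' 255 25
```

```text
clock: 16.35
eef_pos: [624.1, 259.6, 115.7]
eef_rot: [-2.784, 1.57, 0.358]
wrist_force: [0.1, -0.5, -0.1]
finger_gap: 93.8
clock: 17.6
eef_pos: [624.0, 259.5, 115.4]
eef_rot: [-0.006, 1.571, 3.135]
wrist_force: [-1.1, -0.6, -0.2]
finger_gap: 34.3
```

```bash
python3 -m handwheel '[[[-5,0,0],0],[[-12,0,0],0],[[-13,0,0],0],[[0,-12,15],0],[[0,-22,28],0],[[0,-25,32],0],[[0,-26,33],0],[[0,-25,32],0],[[0,-21,27],0],[[0,-12.8,16.5],0]]'
python3 -m handwheel '[[[8,0,0],0],[[16,0,0],0],[[20,0,0],0],[[20,0,0],0],[[18,0,0],0],[[14,0,0],0],[[10,0,0],0],[[7,0,0],0],[[0,0,0],0],[[0,0,0],0]]'
cat > m3.py <<'E'
from h import *
import sys
"weight vs dish while held/placed: name x y zt r"
f,x,y,zt,r=sys.argv[1],*map(float,sys.argv[2:])
s=manip.read_state();print(s['eef_pos'].round(1),s['wrist_force'].round(1))
for n in('wrist','top'):
    c=shot(n);W=world(c)
    m=(abs(W[...,2]-zt)<5)&(np.hypot(W[...,0]-x,W[...,1]-y)<r+5)
    P=W[m]
    if len(P): print(n,'weight',m.sum(),np.median(P,0).round(1),((P.min(0)+P.max(0))/2).round(1),(P.max(0)-P.min(0)).round(1))
    print(n,'dish',*dish(c,(x,y),0))
    if n=='wrist':cv2.imwrite('pics/'+f,c['pixels'][:,:,::-1])
E
python3 m3.py w6.png 440.5 403.5 39 17.5
```

```text
clock: 18.85
eef_pos: [438.4, 404.6, 145.5]
eef_rot: [0.001, 1.571, -3.139]
wrist_force: [1.4, 0.0, -1.4]
finger_gap: 34.1
clock: 20.1
eef_pos: [440.8, 403.6, 33.0]
eef_rot: [-2.474, 1.57, 0.668]
wrist_force: [0.3, 0.5, -1.2]
finger_gap: 34.4
[440.8 403.6  33. ] [ 0.3  0.5 -1.2]
wrist weight 3384 [443.7 404.4  40.3] [441.7 403.5  39. ] [34.9 39.7  9.9]
wrist dish 2899 [459.7 404.7] [447.5 394.2] 81.0
top dish 23 [452.4 376.1] [459.  380.1] 42.9
```

View pics/w6.png

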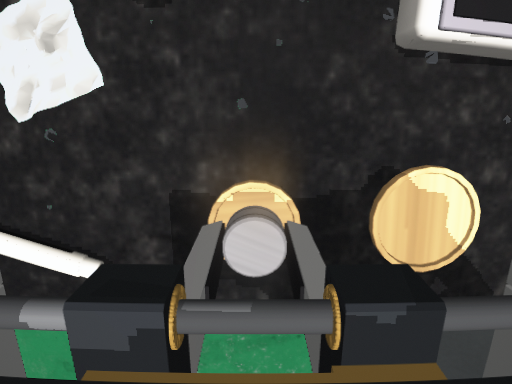

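The 35 mm weight at (255,245) is centred in columns over its dish, whose rim shows at (253,210). I'll set it down.

```bash
python3 -m handwheel '[[[4,0,0],0],[[3,0,0],0],[[2,0,0],0],[[1.2,0,0],0],[[0.8,0,0],0],[[0.4,0,0],0],[[0,0,0],0],[[0,0,0],0],[[0,0,0],0],[[0,0,0],0]]'
python3 -m handwheel '[[[0,0,0],0],[[0,0,0],0],[[0,0,0],0],[[0,0,0],0],[[0,0,0],0],[[0,0,0],0],[[0,0,0],0],[[0,0,0],0],[[0,0,0],0],[[0,0,0],0]]' 92
python3 -m handwheel '[[[-5,0,0],0],[[-10,0,0],0],[[-15,0,0],0],[[-20,0,0],0],[[-20,0,0],0],[[-20,0,0],0],[[-20,0,0],0],[[-20,0,0],0],[[-15,0,0],0],[[-5,0,0],0]]'
python3 m3.py w7.png 440.5 403.5 28 17.5
```

```text
clock: 21.45
eef_pos: [440.6, 403.4, 21.4]
eef_rot: [-2.458, 1.571, 0.683]
wrist_force: [-2.5, -2.5, 5.5]
finger_gap: 34.3
clock: 22.7
eef_pos: [440.5, 403.4, 21.1]
eef_rot: [-1.647, 1.571, 1.494]
wrist_force: [0.1, 0.2, 0.3]
finger_gap: 60.2
clock: 23.95
eef_pos: [440.7, 403.5, 172.4]
eef_rot: [-2.449, 1.569, 0.692]
wrist_force: [-0.5, -0.2, -0.1]
finger_gap: 60.0
[440.7 403.5 172.4] [-0.5 -0.2 -0.1]
wrist weight 993 [442.1 404.1  28.8] [441.5 404.6  27. ] [34.8 34.5  7.9]
wrist dish 2019 [452.2 404.6] [450.5 404.6] 77.7
top dish 78 [443.6 392.9] [438.1 391.4] 85.6
```

View pics/w7.png

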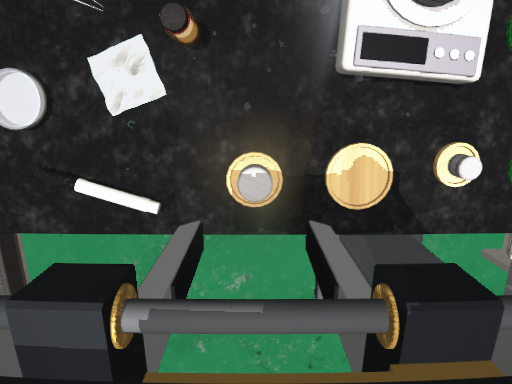

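The 35 mm weight sits flat and centred in its dish at (255,182). Next is the 47 mm weight.

```bash
python3 -m handwheel '[[[0,6,-6],0],[[0,16,-17],0],[[0,19,-21],0],[[0,20,-22],0],[[0,20,-22],0],[[0,20,-22],0],[[0,20,-22],0],[[0,16,-18],0],[[0,9,-10],0],[[0,0,0],0]]' 0
python3 m2.py w8.png 98 74 2>/dev/null
python3 - <<'E'
from h import *
c=shot('top');W=world(c)
for t in(98,74):
    m=(abs(W[...,2]-t)<5)&(np.hypot(W[...,0]-623,W[...,1]-259)<40)
    P=W[m];print(t,m.sum(),P.mean(0).round(1),((P.min(0)+P.max(0))/2).round(1),(P.max(0)-P.min(0)).round(1)) if m.sum() else 0
E
```

```text
clock: 25.3
eef_pos: [600.8, 256.9, 170.7]
eef_rot: [0.285, 1.57, -2.858]
wrist_force: [-0.9, 0.3, -0.5]
finger_gap: 94.2
[600.3 257.5 170.8]
98.0 3014 [627.2 260.1  98.7] [626.3 260.1  97.1] [47.  46.   8.1]
74.0 1059 [640.6 259.4  74.5] [630.  260.   73.5] [53.8 59.5  9. ]
(440, 403) 6 [412.5 399.1] [411.5 399.7] 11.2
(443, 293) 596 [462.7 295.6] [442.2 295. ] 77.8
(457, 190) 364 [471.  191.7] [463.7 191.5] 45.5
(438, -25) 0 [nan nan] [0. 0.] 0.0
74 1 [625.4 287.7  72.5] [625.4 287.7  72.5] [0. 0. 0.]
```

```bash
python3 -m handwheel '[[[4,-1,-8],0],[[9,-1,-10],0],[[13,-0.4,-6.6],0],[[15,0,0],0],[[15,0,0],0],[[11,0,0],0],[[7,0,0],0],[[4,0,0],0],[[1.7,0,0],0],[[0,0,0],0]]' 0 35
python3 -m handwheel '[[[0,0,0],0],[[0,0,0],0],[[0,0,0],0],[[0,0,0],0],[[0,0,0],0],[[0,0,0],0],[[0,0,0],0],[[0,0,0],0],[[0,0,0],0],[[0,0,0],0]]' 255 35
```

```text
clock: 26.65
eef_pos: [625.2, 259.8, 91.7]
eef_rot: [-2.799, 1.57, 0.342]
wrist_force: [0.6, -1.1, -0.6]
finger_gap: 94.2
clock: 27.9
eef_pos: [625.1, 259.7, 91.4]
eef_rot: [1.732, 1.571, -1.41]
wrist_force: [-0.9, -1.5, 0.3]
finger_gap: 46.3
```

```bash
python3 -m handwheel '[[[-6,0,0],0],[[-16,0,0],0],[[-18,0,0],0],[[0,-3,15],0],[[0,-5,28],0],[[0,-6,32],0],[[0,-6,33],0],[[0,-6,32],0],[[0,-5,26],0],[[0,-2.9,16],0]]'
python3 -m handwheel '[[[8,0,0],0],[[14,0,0],0],[[17,0,0],0],[[17,0,0],0],[[16,0,0],0],[[13,0,0],0],[[9,0,0],0],[[4,0,0],0],[[0,0,0],0],[[0,0,0],0]]'
python3 m3.py w9.png 443.5 293.6 39 23.5
```

```text
clock: 29.15
eef_pos: [442.5, 294.1, 132.6]
eef_rot: [-2.595, 1.569, 0.546]
wrist_force: [0.4, 1.3, -2.9]
finger_gap: 46.1
clock: 30.4
eef_pos: [443.4, 293.8, 33.8]
eef_rot: [-2.626, 1.57, 0.515]
wrist_force: [-0.2, 0.1, -2.1]
finger_gap: 46.4
[443.4 293.8  33.8] [-0.2  0.1 -2.1]
wrist weight 5901 [447.3 294.6  41.3] [445.2 293.6  39. ] [46.4 53.1  9.9]
wrist dish 3600 [465.9 295. ] [451.2 296.2] 71.5
top dish 4 [432.6 308.5] [431.8 309.6] 20.2
```

View pics/w9.png

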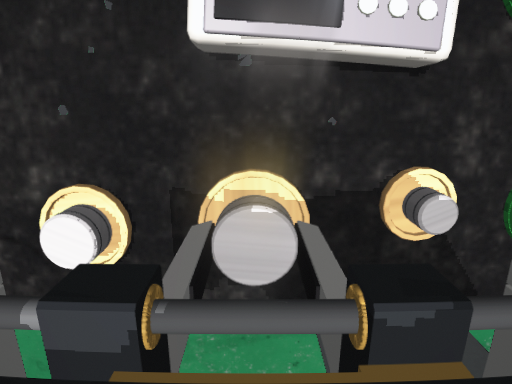

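The 47 mm weight at (254,243) is centred over its dish, with the 24 and 35 mm weights in theirs on either side. I'll set it down.

```bash
python3 -m handwheel '[[[4,0,0.7],0],[[3,0,0],0],[[2,0,0],0],[[1.5,0,0],0],[[1,0,0],0],[[0.6,0,0],0],[[0,0,0],0],[[0,0,0],0],[[0,0,0],0],[[0,0,0],0]]'
python3 -m handwheel '[[[0,0,0],0],[[0,0,0],0],[[0,0,0],0],[[0,0,0],0],[[0,0,0],0],[[0,0,0],0],[[0,0,0],0],[[0,0,0],0],[[0,0,0],0],[[0,0,0],0]]' 76
python3 -m handwheel '[[[-5,0,0],0],[[-10,0,0],0],[[-15,0,0],0],[[-20,0,0],0],[[-20,0,0],0],[[-20,0,0],0],[[-20,0,0],0],[[-20,0,0],0],[[-10,0,0],0],[[-5,0,0],0]]'
python3 m3.py w10.png 443.5 293.6 28 23.5
```

```text
clock: 31.75
eef_pos: [442.4, 293.7, 21.3]
eef_rot: [-2.532, 1.571, 0.609]
wrist_force: [-0.2, -0.7, -0.4]
finger_gap: 46.3
clock: 33.0
eef_pos: [442.4, 293.7, 21.3]
eef_rot: [-2.322, 1.571, 0.819]
wrist_force: [0.0, -0.3, 0.3]
finger_gap: 66.0
clock: 34.25
eef_pos: [442.4, 293.7, 166.9]
eef_rot: [-2.619, 1.57, 0.523]
wrist_force: [0.3, 0.3, -0.5]
finger_gap: 65.9
[442.4 293.7 166.9] [ 0.3  0.3 -0.5]
wrist weight 1830 [444.8 294.2  28.8] [443.6 294.6  27.1] [47.3 45.7  8.3]
wrist dish 2331 [456.  294.9] [450.6 294.7] 84.6
top dish 14 [434.9 308.7] [436.8 306.1] 28.5
```

View pics/w10.png

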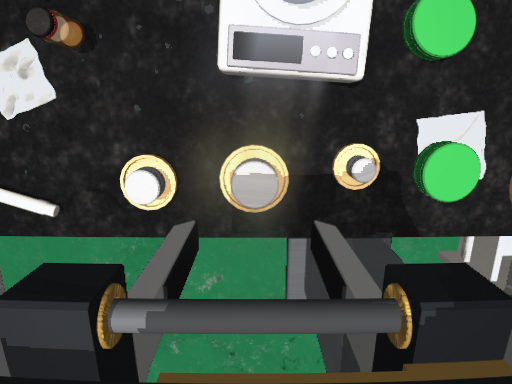

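The 47 mm weight is in its dish at (254,182). Now the 60 mm weight.

```bash
python3 -m handwheel '[[[0,2,-6],0],[[0,4,-17],0],[[0,5,-21],0],[[0,5,-22],0],[[0,5,-22],0],[[0,5,-22],0],[[0,5,-22],0],[[0,3,-17],0],[[0,2,-9],0],[[0,0,0],0]]' 0
python3 m2.py w11.png 74 2>/dev/null
```

```text
clock: 35.6
eef_pos: [600.8, 257.2, 165.6]
eef_rot: [0.362, 1.57, -2.78]
wrist_force: [-0.5, 0.6, -0.3]
finger_gap: 94.5
[600.4 257.4 165.8]
74.0 4271 [627.9 260.1  74.8] [627.2 260.1  73.3] [59.7 60.   8.4]
(440, 403) 25 [416.2 394.7] [413.  395.2] 19.5
(443, 293) 390 [470.9 295.7] [443.4 293.1] 76.7
(457, 190) 327 [472.3 191.4] [466.4 191.5] 44.4
(438, -25) 0 [nan nan] [0. 0.] 0.0
```

```bash
python3 -m handwheel '[[[5,-1,-8.4],0],[[11,-1,-10],0],[[15,-0.4,-7],0],[[18,0,0],0],[[18,0,0],0],[[14,0,0],0],[[9,0,0],0],[[5,0,0],0],[[3,0,0],0],[[0,0,0],0]]' 0 45
python3 -m handwheel '[[[0,0,0],0],[[0,0,0],0],[[0,0,0],0],[[0,0,0],0],[[0,0,0],0],[[0,0,0],0],[[0,0,0],0],[[0,0,0],0],[[0,0,0],0],[[0,0,0],0]]' 255 45
```

```text
clock: 36.9
eef_pos: [625.9, 260.1, 68.4]
eef_rot: [-2.827, 1.571, 0.315]
wrist_force: [-1.0, -0.3, 0.5]
finger_gap: 94.2
clock: 38.15
eef_pos: [625.8, 259.9, 68.3]
eef_rot: [1.587, 1.571, -1.555]
wrist_force: [-0.3, -2.7, 1.9]
finger_gap: 59.2
```

```bash
python3 -m handwheel '[[[-6,0,0],0],[[-15,0,0],0],[[-16,0,0],0],[[-13,0,0],0],[[0,12,8],0],[[0,27,18],0],[[0,33,22],0],[[0,33,22],0],[[0,33,22],0],[[0,33,22],0]]'
python3 -m handwheel '[[[0,33,22],0],[[0,30,20],0],[[0,25,16],0],[[0,17,10],0],[[0,10.2,6.8],0],[[6,0,0],0],[[14,0,0],0],[[16,0,0],0],[[12,0,0],0],[[4,0,0],0]]'
python3 -m handwheel '[[[5,0,0],0],[[9,0,0],0],[[9,0,0],0],[[6,0,0],0],[[3,0,0],0],[[0,0,0],0],[[0,0,0],0],[[0,0,0],0],[[0,0,0],0],[[0,0,0],0]]'
python3 m3.py w12.png 438 -26.3 39 30
```

```text
clock: 39.4
eef_pos: [511.2, 88.1, 119.1]
eef_rot: [-3.026, 1.57, 0.115]
wrist_force: [0.7, -0.1, -6.1]
finger_gap: 58.7
clock: 40.65
eef_pos: [436.7, -25.8, 65.2]
eef_rot: [-0.162, 1.569, 2.98]
wrist_force: [-1.4, -0.6, -5.2]
finger_gap: 58.7
clock: 41.9
eef_pos: [437.0, -26.1, 34.3]
eef_rot: [-2.622, 1.571, 0.519]
wrist_force: [0.2, -0.8, -6.3]
finger_gap: 59.2
[437.  -26.1  34.3] [ 0.2 -0.8 -6.3]
wrist weight 9280 [441.3 -24.9  40.8] [438.7 -26.3  39. ] [59.3 67.2  9.9]
wrist dish 3872 [463.1 -24.8] [443.1 -23.3] 84.2
top dish 120 [432.9 -21.7] [437.3 -29.4] 84.4
```

View pics/w12.png

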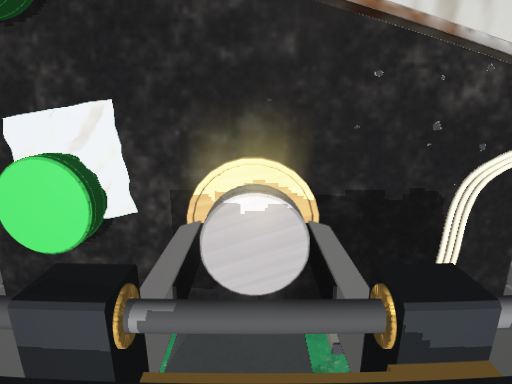

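The 60 mm weight at (254,243) is centred over the largest dish, with the green look-alike well clear at (45,205). I'll set it down.

```bash
python3 -m handwheel '[[[4,0,0],0],[[3,0,0],0],[[2,0,0],0],[[1.5,0,0],0],[[1,0,0],0],[[0.5,0,0],0],[[0,0,0],0],[[0,0,0],0],[[0,0,0],0],[[0,0,0],0]]'
python3 -m handwheel '[[[0,0,0],0],[[0,0,0],0],[[0,0,0],0],[[0,0,0],0],[[0,0,0],0],[[0,0,0],0],[[0,0,0],0],[[0,0,0],0],[[0,0,0],0],[[0,0,0],0]]' 43
python3 -m handwheel '[[[-5,0,0],0],[[-10,0,0],0],[[-15,0,0],0],[[-20,0,0],0],[[-20,0,0],0],[[-20,0,0],0],[[-20,0,0],0],[[-20,0,0],0],[[-10,0,0],0],[[-5,0,0],0]]'
python3 m3.py w13.png 438 -26.3 28 30
python3 - <<'E'
from h import *
c=shot('scene');a=c['pixels'][150:340,170:400,::-1];cv2.imwrite('pics/s13.png',np.vstack([cv2.resize(a,(460,380))]))
W=world(c)
for n,x,y in((24,457,188.5),(35,440.5,403),(47,443,293.5),(60,438,-26)):
    m=(abs(W[...,2]-27)<3)&(np.hypot(W[...,0]-x,W[...,1]-y)<n/2+6);P=W[m];print(n,m.sum(),np.median(P,0).round(1) if len(P) else '')
b=cv2.imread('pics/w13.png');cv2.imwrite('pics/f13.png',np.hstack([cv2.resize(a,(465,384)),b[:,100:400]]))
E
```

```text
clock: 43.25
eef_pos: [437.0, -26.1, 22.3]
eef_rot: [-2.894, 1.571, 0.247]
wrist_force: [-0.3, 0.7, -4.5]
finger_gap: 58.9
clock: 44.5
eef_pos: [436.9, -26.1, 22.2]
eef_rot: [-1.088, 1.571, 2.054]
wrist_force: [-0.0, 0.3, -0.8]
finger_gap: 78.3
clock: 45.75
eef_pos: [436.9, -26.1, 167.9]
eef_rot: [3.007, 1.57, -0.134]
wrist_force: [0.8, -0.2, -0.0]
finger_gap: 78.2
[436.9 -26.1 167.9] [ 0.8 -0.2 -0. ]
wrist weight 2947 [439.3 -24.8  28.8] [438.  -25.2  27.1] [59.9 59.3  8. ]
wrist dish 2119 [450.7 -28.8] [443.6 -25. ] 96.5
top weight 1 [426.    1.5  24. ] [426.    1.5  24. ] [0. 0. 0.]
top dish 224 [436.8  -6. ] [437.6 -21.7] 78.1
24 61 [455.2 191.6  26.8]
35 211 [438.4 405.6  26.3]
47 291 [441.  296.   26.7]
60 267 [435.5 -23.4  26.6]
```

View pics/f13.png

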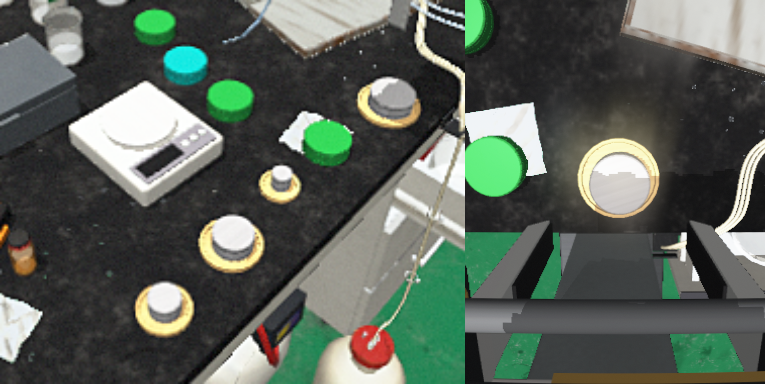

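All four weights stand flat in their own dishes: scene panel 35 at (165,300), 47 at (232,237), 24 at (281,178), 60 at (390,97). The pan is empty and the vial at (22,255) is untouched.

```bash
python3 -c "
from cell import manip
print(manip.sign_off(), manip.read_state()['clock'])"
```

```text
the job is handed in; nothing more can be done
the job is handed in; nothing more can be done
```

All four weights are in their own dishes. I took them off the stack one at a time from the top down and set each one down before opening the fingers. I handed in with the clock at about 46 s of the 115 s; sign-off gave no verdict.

- **Placement:** In the last pictures all four stand flat and let go, with tops at about 28 mm as expected for weights resting on the recess floors. The centres I measured are within about 2 mm of the dish centres.
- **Camera disagreement:** The scene camera read the weights 2–3 mm away from where the wrist camera put them. The shift was the same for all four, so I put it down to calibration.
- **Missing checks:** The top camera could not see the finished weights because the gripper hid them. My colour-based fit of the dish outlines from the wrist camera was unreliable up close, so I used the dish positions from the first top and scene pictures instead.
- **Vial and look-alikes:** In the last pictures the vial and the green and turquoise look-alikes stand where they were. At the smallest dish I opened the gripper only part way, to keep clear of the green one next to it.

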